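# Make up the sake kit and the tea kit

### The job

Make up two sample kits from the unglazed ware on the bench. The sake kit goes in the three-bay tray: the flask, the small cup and the square dish; the tea kit goes in the two-bay tray: the tall cup and the wide lid. Stand each piece upright and flat in the middle of a bay of its own (any bay of the right tray), and leave the small lid where it lies.

Things in the scene. Friction and masses are not known exactly. Their poses are not given: they have to be found in the camera images.
- long_tray: Low plywood tray with three square bays in a row, 260 mm long (y), 90 mm wide (x). Fixed. Walls and dividers 5 mm thick, the walls 14 mm high (dividers 1 mm less); floor top 5 mm above the table. Origin: centre of its underside; y runs along the row of bays, x across it. Bay centres at y = -85, 0 and +85 mm; each is 80 mm square inside.
- short_tray: Low plywood tray with two square bays in a row, 175 mm long (y), 90 mm wide (x). Fixed. Walls and dividers 5 mm thick, the walls 14 mm high (dividers 1 mm less); floor top 5 mm above the table. Origin: centre of its underside; y runs along the row of bays, x across it. Bay centres at y = -42.5 and +42.5 mm; each is 80 mm square inside.
- flask: Round sake flask, 82 mm tall: body 58 mm in diameter from 15 to 48 mm above its foot, above that it narrows to a 22 mm neck with a 30 mm lip. Solid. Unglazed cream-coloured clay. Origin: centre of its underside; z up.
- small_cup: Small open round cup, 40 mm tall, 48 mm in diameter at the rim, tapering straight to 38 mm at the foot, wall 4 mm. Unglazed cream-coloured clay. Origin: centre of its underside; z up.
- dish: Square open dish, 56 x 56 mm and 30 mm tall with upright walls 5 mm thick; its sides lie along its x and y. Unglazed cream-coloured clay. Origin: centre of its underside; z up.
- tall_cup: Tall open round tea cup, 72 mm tall, 62 mm in diameter at the rim, tapering straight to 50 mm at the foot, wall 4 mm. Unglazed cream-coloured clay. Origin: centre of its underside; z up.
- wide_lid: The larger of two round lids: 68 mm in diameter, a low cone 14 mm high, with a knob in the middle that is 20 mm in diameter from 28 to 36 mm above the underside (12 mm at its neck, top at 40 mm). Unglazed cream-coloured clay. Origin: centre of its underside; z up.
- small_lid: The smaller lid: 44 mm in diameter, otherwise like the wide one (same height and knob). To be left where it lies. Unglazed cream-coloured clay. Origin: centre of its underside; z up. A plaster block (60 x 45 x 40 mm) and a wooden pommel (64 mm tall) also stand among the ware, no part of the job; neighbours are at least 95 mm apart, centre to centre.
Things that resemble listed ones, but are neither listed nor needed, are in the scene too. Leave any red look-alike of the dish alone. Leave any red look-alike of the small_cup alone.

How it is judged:
By the outcome, as a careful person would: the job done as asked, in the order asked, and still so for the second after the job is handed in, with the robot touching nothing.
It also fails if it takes over 120 s, if anything falls off the work surface, if the arm or the gripper's body presses on something with over 40 N, if the wrist force passes 120 N, or if a joint passes its speed limit or range.

### The arm

A 6-joint arm with a two-finger parallel gripper is mounted at the origin on the work surface. World frame = base frame: x ahead of the robot, y to its left, z up, the work surface at z = 0. Lengths are in m, angles in rad, forces in N, time in s.
With the tool pointing down it reaches from about 0.4 to 0.825 m from the base axis. Payload 7 kg.
Tool frame: the origin (TCP) lies on the centre line of the jaws, within the pads' length; the fingertips stand 11 mm ahead of it and the grasp point (between the pads) lies 8 mm behind it; z points along the fingers, y is the line along which they close (so a half turn about z gives the same grasp; the last joint's range is limited). The gripper opens to 88 mm and grips with 3 to 60 N. Pads are 19 mm wide; open, the fingers measure 130 mm over their backs; the gripper's body (78 mm by 193 mm) begins 47 mm behind the grasp point.
Start: joints at [1.415, 0.359, 0.012, 0, -1.224, -0.288], TCP at [0.29, 0.61, 0.238] pointing down, gripper open.
Joint ranges: [-3.07, 3.07], [-1.43, 2.12], [-1.02, 1.25], [-3.03, 1.67], [-3.05, -0], [-3.03, 3.03]. Speed limits (rad/s): [2.39, 2.39, 3.01, 3.14, 3.14, 3.14].

### API

Orientations are given as a unit quaternion [w, x, y, z].
In Python, from plant import manip gives the robot as it stands.
- The arm moves only by the shell command python3 -m pendant 'ROWS' [OPENING] [FORCE]. ROWS is rows parted by semicolons, their numbers by spaces, 1 to 20 of them, each of 4 numbers: dx, dy, dz in m, then a turn about the tool's z in rad; each row shifts and turns the commanded pose from where the row before left it, along the tool's axes as they then stand; what a row does not reach is not made up. A row lasts 1/8 s, in which the tool goes at most 0.0625 m and 0.188 rad, less where a joint would pass 70% of its speed; a pose out of reach is approached as far as the arm can. OPENING is the finger opening in m, set as the command begins (- or left out keeps the last). The fingers move at their own pace and stop on an object; FORCE is the grip in N (left out, the last holds). Time passes only in rows, so rows that do not move let the fingers close. It prints the time, the measured TCP pose, the force, the opening and the grip force at its end.
- manip.get_obs(): the state, without advancing time (a new reading comes with each control period).
- manip.read_camera(name): name is "scene" or "top" or "wrist"; returns (picture, depth): 420x560x3 uint8, red, green, blue; 420x560 float32, m along the optical axis (not along the pixel's ray), 0 where there is no reading.
- manip.camera_params(name): a dict with "camera_matrix" (3x3 intrinsics, pixels), "rvec" (rotation vector, rad) and "tvec" (3), from world to camera coordinates, as OpenCV has them. Camera axes: x right, y down, z forward; pixel columns grow to the right and rows downward; lengths in m; the calibration is good to about 2 mm. A picture is of the moment at which its call begins: read the wrist's pose just before it. camera_params takes no time and is no camera call; for the wrist camera it gives the pose at the moment of the call.
- manip.close_job(): hands the job in; it is judged then, once.
Trained networks look in the newest picture that a camera, given by its name, has taken for a name from the list of things; names that differ only in an ending like _2 or _b are one class to them, and where a whole thing is asked for, a point or a joint stands for the part that bears it (a point fixed in the world has none). Each returns a list of dicts, best first, with "score" (0 to 1); they miss things now and then, are a little off and sometimes report something else, mostly with a low value. They report only what shows in the picture. A call takes as long as a camera call. They do not tell look-alikes from the thing itself.
- manip.find_in(query, camera): "point" ([x, y, z] in m, in the coordinates of the camera as it stood for that picture, good to about 4 mm: the middle of the surface that is visible of it).
- manip.masks_of(query, camera): "mask" (420x560 bool, what is visible of it).
The state is a dict: "time": time; "joint_positions": joint angles; "joint_velocities": joint speeds; "joint_efforts": joint torques, N m; "position": TCP position; "eef_rot": TCP orientation; "contact_force": force on the tool from outside, world axes, zero at the start; "torque": the same for the moment, N m; "finger_gap": finger opening in m; "grasp_force": force on a finger pad.
Only numpy, scipy, OpenCV 4.12 (cv2) and the standard library are available. Lean on these libraries where they do the work, as an engineer would, in place of code of your own. Each camera call takes 0.05 s, during which the arm holds its last target. There are 200 camera calls.

## Working session

There is one attempt and no reset: what is moved stays moved. The work goes in short steps, Python scripts to look and compute and a shell command to move; the robot and the scene stay as the last step left them, time stands still between calls to the robot, and variables do not carry over. Pictures are saved under pics/ and viewed, at most 14 in all, crops included, and the job is handed in when it is done.

```bash
ls; mkdir -p pics; cat > h.py <<'E'
from plant import manip
import numpy as np, cv2
def T(cam):
    p=manip.camera_params(cam); R,_=cv2.Rodrigues(np.array(p["rvec"],float)); return np.array(p["camera_matrix"]),R,np.array(p["tvec"],float).ravel()
def cloud(cam,depth,K,R,t):
    v,u=np.mgrid[:420,:560]; z=depth
    P=np.stack([(u-K[0,2])/K[0,0]*z,(v-K[1,2])/K[1,1]*z,z],-1)
    return (P-t)@R   # world
def save(n,im): cv2.imwrite(f"pics/{n}.png",im[...,::-1])
E
python3 - <<'E'
from h import *
o=manip.get_obs(); print({k:np.round(v,3) for k,v in o.items()})
for c in ("top","scene"):
    im,d=manip.read_camera(c); save(c+"0",im)
    K,R,t=T(c); print(c,K[0,0],-R.T@t)
    W=cloud(c,d,K,R,t)
    np.savez(f"{c}.npz",im=im,d=d,W=W)
    for q in ["long_tray","short_tray","flask","small_cup","dish","tall_cup","wide_lid","small_lid"]:
        for r in manip.masks_of(q,c)[:4]:
            m=r["mask"]&(d>0)
            if m.sum()<5: continue
            w=W[m]; v,u=np.nonzero(m)
            print(c,q,round(r["score"],2),m.sum(),"uv",int(u.mean()),int(v.mean()),"med",np.round(np.median(w,0),3),"zmax",np.percentile(w[:,2],98).round(3),"mid",np.round((np.percentile(w[:,:2],1,0)+np.percentile(w[:,:2],99,0))/2,3),"rgb",np.median(im[m],0))
E
```

```text
pics
{'time': np.float64(0.0), 'joint_positions': array([ 1.415,  0.359,  0.011, -0.   , -1.224, -0.288]), 'joint_velocities': array([ 0.001, -0.001, -0.003, -0.002, -0.002,  0.001]), 'joint_efforts': array([-2.0000e-03, -5.8272e+01,  2.9305e+01,  6.9970e+00,  7.0000e-03,
       -0.0000e+00]), 'position': array([0.29 , 0.609, 0.237]), 'eef_rot': array([ 0.001,  0.975, -0.22 , -0.   ]), 'contact_force': array([-0.063, -0.638, -0.064]), 'torque': array([ 0.047, -0.012, -0.007]), 'grasp_force': np.float64(0.0), 'finger_gap': np.float64(0.088)}
top 380.08078331230325 [0.41491689 0.01954074 1.09092016]
top long_tray 0.62 2798 uv 338 180 med [ 0.589 -0.152  0.005] zmax 0.016 mid [ 0.59  -0.153] rgb [249. 224. 154.]
top short_tray 0.76 1949 uv 228 175 med [0.602 0.163 0.006] zmax 0.016 mid [0.602 0.163] rgb [184. 148. 101.]
top flask 0.63 360 uv 211 227 med [0.45  0.2   0.056] zmax 0.084 mid [0.452 0.205] rgb [151. 133. 111.]
top small_cup 0.68 235 uv 427 165 med [ 0.63  -0.407  0.023] zmax 0.042 mid [ 0.627 -0.401] rgb [154.   9.   5.]
top small_cup 0.65 193 uv 426 196 med [ 0.543 -0.405  
[... 1505 characters left out ...]
 mid [ 0.539 -0.401] rgb [148. 134. 120.]
scene dish 0.82 324 uv 338 138 med [0.545 0.401 0.017] zmax 0.031 mid [0.546 0.413] rgb [145.  131.  117.5]
scene dish 0.82 283 uv 312 125 med [0.44  0.415 0.017] zmax 0.031 mid [0.441 0.413] rgb [124.  49.  43.]
scene dish 0.61 412 uv 377 151 med [0.678 0.397 0.017] zmax 0.031 mid [0.678 0.405] rgb [120.  47.  42.]
scene tall_cup 0.76 698 uv 216 256 med [ 0.471 -0.192  0.046] zmax 0.073 mid [ 0.473 -0.195] rgb [138. 126. 112.]
scene wide_lid 0.74 218 uv 278 141 med [0.381 0.285 0.012] zmax 0.038 mid [0.376 0.289] rgb [148.  135.5 121.5]
scene small_lid 0.74 286 uv 158 289 med [ 0.394 -0.324  0.012] zmax 0.039 mid [ 0.386 -0.32 ] rgb [144. 131. 117.]
```

View pics/top0.png

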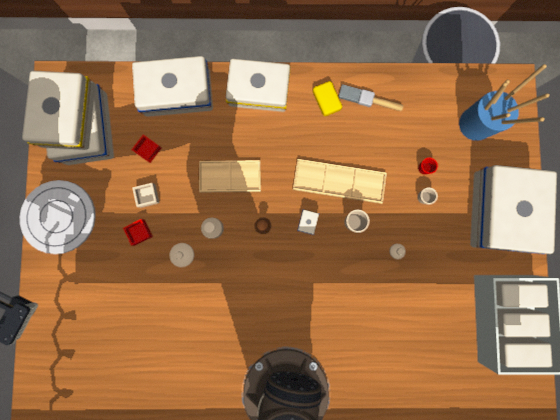

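View pics/scene0.png

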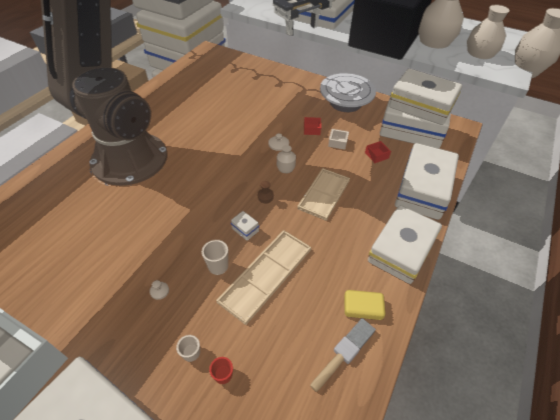

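The top view shows the ware clearly: cream dish at pixel (145,194), wide lid (181,255), flask (211,228), small cup (428,196), tall cup (357,221) and small lid (397,251). The short tray is at (229,176) and the long tray at (339,180). The red look-alikes are at (147,149), (138,232) and (428,166). The scene view agrees. Next I'll refine the poses from both depth clouds.

```bash
cat > m.py <<'E'
from h import *
from scipy.optimize import least_squares
def circ(p):
    f=lambda a:np.hypot(p[:,0]-a[0],p[:,1]-a[1])-a[2]
    return least_squares(f,[*p.mean(0),.03],loss="soft_l1",f_scale=.002).x
G={"flask":(.455,.2,.074,.1),"small_cup":(.543,-.402,.034,.05),"tall_cup":(.472,-.194,.066,.09),"wide_lid":(.379,.289,.028,.045),"dish":(.545,.402,.024,.04)}
for c in ("top","scene"):
    D=np.load(c+".npz"); W=D["W"]
    z=W[...,2]; print(c,"table z",np.median(z[(abs(z)<.01)&(D["d"]>0)]).round(4))
    for n,(x,y,a,b) in G.items():
        s=(np.hypot(W[...,0]-x,W[...,1]-y)<.05)&(D["d"]>0)
        q=s&(z>a)&(z<b); p=W[q]
        r,_,an=cv2.minAreaRect(p[:,:2].astype(np.float32)*1000)[:3] if 1 else 0
        rect=cv2.minAreaRect(p[:,:2].astype(np.float32)*1000)
        full=W[s&(z>.004)][:,:2].astype(np.float32)*1000
        print(c,n,q.sum(),"circ",circ(p[:,:2]).round(4),"rect",np.round(rect[0],1),np.round(rect[1],1),round(rect[2],1),"full",np.round(cv2.minEnclosingCircle(full)[0],1),"ztop",p[:,2].max().round(4))
    for n,(x,y,l) in {"long_tray":(.59,-.153,.15),"short_tray":(.602,.162,.11)}.items():
        s=(abs(W[...,0]-x)<.075)&(abs(W[...,1]-y)<l)&(z>.003)&(z<.02)&(D["d"]>0)
        m=cv2.morphologyEx(s.astype(np.uint8),cv2.MORPH_OPEN,np.ones((5,5)))
        k,lab,st,_=cv2.connectedComponentsWithStats(m); i=1+st[1:,4].argmax()
        p=W[lab==i]; rect=cv2.minAreaRect(p[:,:2].astype(np.float32)*1000)
        print(c,n,len(p),np.round(rect[0],1),np.round(rect[1],1),round(rect[2],2))
E
python3 m.py
```

```text
top table z -0.0002
top flask 92 circ [0.4524 0.2067 0.0099] rect [452.1 207.2] [26.5 26.2] 0.6 full [453.6 199.8] ztop 0.0862
top small_cup 91 circ [ 0.5431 -0.3969  0.0214] rect [ 543.5 -397.5] [46.  45.4] 46.1 full [ 549.1 -406.8] ztop 0.0454
top tall_cup 117 circ [ 0.4711 -0.1896  0.0286] rect [ 471.5 -189.7] [59.8 59.4] 27.8 full [ 474.8 -196.5] ztop 0.0755
top wide_lid 43 circ [0.3776 0.2964 0.0069] rect [376.8 296.5] [18.7 16.5] 89.1 full [370.2 298.1] ztop 0.0426
top dish 165 circ [0.5458 0.399  0.029 ] rect [546.  398.9] [56.7 57.3] 13.8 full [547.3 403.2] ztop 0.0341
top long_tray 49 [561.5 -97.4] [18.6 17.4] 0.14
top short_tray 62 [569.6 187.7] [24.5 27.3] 0.41
scene table z -0.0004
scene flask 57 circ [0.4517 0.2032 0.0106] rect [451.8 203.5] [27.5 27.9] 80.6 full [453.4 201.3] ztop 0.0839
scene small_cup 163 circ [ 0.5447 -0.4015  0.0215] rect [ 544.5 -401.3] [46.1 45.5] 67.0 full [ 533.7 -399. ] ztop 0.0432
scene tall_cup 152 circ [ 0.4719 -0.1944  0.0284] rect [ 471.3 -194.3] [60.1 59.7] 80.7 full [ 470.2 -194.8] ztop 0.0747
scene wide_lid 27 circ [0.3773 0.2908 0.0066] rect [377.3 290.4] [16.3 13.1] 29.0 full [378.8 295.8] ztop 0.04
scene dish 106 circ [0.5454 0.395  0.0295] rect [544.8 395.5] [55.8 61.3] 14.5 full [544.9 393.8] ztop 0.0332
scene long_tray 328 [ 578.9 -194. ] [50.7 95.4] 54.87
scene short_tray 140 [581.8  99.2] [58.2 41.8] 89.01
```

```bash
cat > go.py <<'E'
import sys; from h import *
from scipy.spatial.transform import Rotation as Ro
o=manip.get_obs(); q=o["eef_rot"]; R=Ro.from_quat([q[1],q[2],q[3],q[0]]).as_matrix()
x,y,z,psi=map(float,sys.argv[1:5])
d=R.T@(np.array([x,y,z])-o["position"]); n=int(np.ceil(np.linalg.norm(d)/.055))
cur=np.degrees(np.arctan2(R[1,1],R[0,1])); t=-np.radians((psi-cur+90)%180-90)
print("pos",o["position"].round(4),"psi",cur.round(2),"tilt",R[2].round(3),"q6",o["joint_positions"][5].round(2),"t",o["time"].round(2))
print("total",d.round(4),"n",n,"row",(d/max(n,1)).round(4),"turn",t.round(3),"rows",int(np.ceil(abs(t)/.18)))
E
python3 go.py 0.452 0.205 0.25 0
```

```text
Traceback (most recent call last):
  File "go.py", line 7, in <module>
    print("pos",o["position"].round(4),"psi",cur.round(2),"tilt",R[2].round(3),"q6",o["joint_positions"][5].round(2),"t",o["time"].round(2))
                                                                                                                         ^^^^^^^^^^^^^^^
AttributeError: 'float' object has no attribute 'round'
```

```bash
sed -i 's/o\["time"\].round(2)/round(float(o["time"]),2)/' go.py; python3 go.py 0.452 0.205 0.25 0
```

```text
pos [0.2898 0.6096 0.2376] psi -115.43 tilt [-0. -0. -1.] q6 -0.29 t 0.9
total [ 0.3202  0.2957 -0.0124] n 8 row [ 0.04    0.037  -0.0016] turn 1.127 rows 7
```

```bash
python3 -m pendant '0.04 0.037 -0.0016 0;0.04 0.037 -0.0016 0;0.04 0.037 -0.0016 0;0.04 0.037 -0.0016 0;0.04 0.037 -0.0016 0;0.04 0.037 -0.0016 0;0.04 0.037 -0.0016 0;0.04 0.037 -0.0016 0;0 0 0 0.161;0 0 0 0.161;0 0 0 0.161;0 0 0 0.161;0 0 0 0.161;0 0 0 0.161;0 0 0 0.161;0 0 0 0;0 0 0 0'
cat > w.py <<'E'
import sys; from h import *
K,R,t=T("wrist"); im,d=manip.read_camera("wrist"); save(sys.argv[1],im)
W=cloud("wrist",d,K,R,t); np.savez("w.npz",im=im,d=d,W=W)
print("cam",(-R.T@t).round(3),"fx",K[0,0].round(1),"axis",R[2].round(3))
for q in sys.argv[2:]:
    for r in manip.masks_of(q,"wrist")[:3]:
        m=r["mask"]&(d>0)
        if m.sum()<30: continue
        w=W[m]; zt=np.percentile(w[:,2],97)
        v,u=np.nonzero(m); p=w[w[:,2]>zt-.006][:,:2]
        if "tray" in q: p=w[w[:,2]>.003][:,:2]
        rc=cv2.minAreaRect(p.astype(np.float32)*1000)
        print(q,round(r["score"],2),m.sum(),"uv",int(u.mean()),int(v.mean()),u.min(),u.max(),v.min(),v.max(),"ztop",zt.round(4),"topband rect",np.round(rc[0],1),np.round(rc[1],1),round(rc[2],1),"rgb",np.median(im[m],0))
E
python3 w.py w1 flask long_tray short_tray wide_lid; python3 go.py .452 .205 .25 0
```

```text
time: 3.02
position: [0.4517, 0.2049, 0.2504]
eef_rot: [-0.0, 0.708, -0.706, 0.0]
contact_force: [-0.3, 0.4, -0.3]
finger_gap: 0.0878
grasp_force: 0.0
cam [0.452 0.138 0.399] fx 290.7 axis [ 0.     0.252 -0.968]
flask 0.97 1712 uv 281 188 258 303 165 212 ztop 0.0838 topband rect [451.7 206. ] [27.9 27. ] 44.1 rgb [247. 228. 194.]
short_tray 0.67 9936 uv 166 147 122 207 80 219 ztop 0.0157 topband rect [604.4 162.2] [ 96.2 177. ] 1.0 rgb [241. 202. 138.]
wide_lid 0.66 1390 uv 332 242 310 356 224 259 ztop 0.039 topband rect [404.  235.6] [ 19.1 144. ] 24.3 rgb [227. 200. 166.]
pos [0.4517 0.2049 0.2504] psi -179.94 tilt [-0. -0. -1.] q6 -0.82 t 3.27
total [-0.0001 -0.0003  0.0004] n 1 row [-0.0001 -0.0003  0.0004] turn 0.001 rows 1
```

View pics/w1.png

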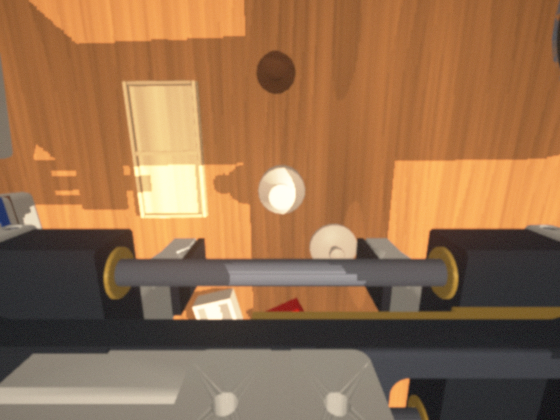

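The wrist picture shows the flask at pixel (281,188), the short tray at (166,147) and the wide lid at (332,242). The flask measures (0.4517, 0.206), so I'm going down on it.

```bash
python3 -m pendant '-0.001 0 0.05 0;0 0 0.05 0;0 0 0.05 0;0 0 0.04 0;0 0 0.0254 0;0 0 0 0;0 0 0 0' 0.088; python3 -m pendant '0 0 0 0;0 0 0 0;0 0 0 0;0 0 0 0;0 0 0 0;0 0 0 0;0 0 0 0;0 0 0 0' 0.04 25
```

```text
time: 4.15
position: [0.4524, 0.2064, 0.0358]
eef_rot: [-0.001, 0.707, -0.707, 0.0]
contact_force: [-0.5, 0.5, 0.2]
finger_gap: 0.0878
grasp_force: 0.0
time: 5.15
position: [0.4517, 0.2059, 0.0353]
eef_rot: [-0.0, 0.707, -0.707, 0.0]
contact_force: [-2.6, 0.3, 5.9]
finger_gap: 0.0575
grasp_force: 25.0
```

```bash
python3 -m pendant '0 0 -0.03 0;0 0 -0.05 0;0 0 -0.05 0;0 0 -0.05 0;0 0 -0.045 0;0.046 -0.018 0 0;0.046 -0.018 0 0;0.046 -0.018 0 0;0.046 -0.018 0 0;0.046 -0.018 0 0;0.046 -0.018 0 0;0 0 0 0;0 0 0 0;0 0 0 0'; python3 w.py w2 long_tray small_cup tall_cup; python3 go.py .59 -.153 .26 0
```

```text
time: 6.9
position: [0.5594, -0.0693, 0.2598]
eef_rot: [0.0, 0.707, -0.707, -0.0]
contact_force: [-0.4, 0.2, -2.7]
finger_gap: 0.0575
grasp_force: 25.0
cam [ 0.56  -0.136  0.408] fx 290.7 axis [ 0.001  0.252 -0.968]
long_tray 0.93 14149 uv 259 104 216 310 1 214 ztop 0.0154 topband rect [ 588.6 -153.6] [259.8  91.8] 81.8 rgb [252. 229. 159.]
tall_cup 0.88 3035 uv 362 81 331 393 50 111 ztop 0.0735 topband rect [ 470.9 -191.3] [60.7 60.6] 48.2 rgb [147. 125. 103.]
pos [ 0.5597 -0.0694  0.2602] psi -179.93 tilt [-0. -0. -1.] q6 -0.22 t 7.1
total [ 0.0837 -0.0302  0.0002] n 2 row [ 0.0418 -0.0151  0.0001] turn 0.001 rows 1
```

View pics/w2.png

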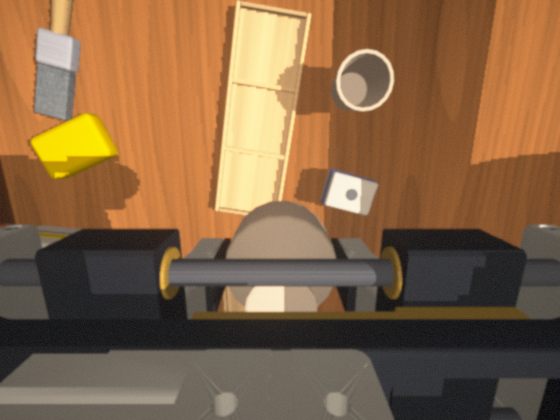

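The tray is whole in view at pixel (259,104), 260 x 92 mm as expected. Its centre is (588.6, -153.6) and its long axis points at 81.8°. The flask goes in the +y bay at (600.7, -69.5).

```bash
python3 -m pendant '0 -0.041 0 0;0 0 0 0.144;0 0 0.05 0;0 0 0.05 0;0 0 0.05 0;0 0 0.04 0;0 0 0 0;0 0 0 0'; python3 go.py .6007 -.0695 .0415 -8.2
```

```text
time: 8.1
position: [0.602, -0.0698, 0.0716]
eef_rot: [0.001, -0.655, 0.756, -0.001]
contact_force: [0.3, 0.1, -2.6]
finger_gap: 0.0574
grasp_force: 25.0
pos [ 0.602  -0.0698  0.0716] psi 171.81 tilt [-0.    -0.002 -1.   ] q6 -0.35 t 8.1
total [-0.0001  0.0014  0.0301] n 1 row [-0.0001  0.0014  0.0301] turn 0.0 rows 1
```

```bash
python3 -m pendant '0 0 0.02 0;0 0 0.0085 0;0 0 0 0;0 0 0 0;0 0 0 0'; python3 go.py .6007 -.0695 .0415 -8.2
```

```text
time: 8.72
position: [0.6012, -0.0701, 0.0423]
eef_rot: [0.001, -0.654, 0.756, -0.0]
contact_force: [-0.9, 0.1, -1.7]
finger_gap: 0.0576
grasp_force: 25.0
pos [ 0.6012 -0.0701  0.0423] psi 171.75 tilt [-0.    -0.001 -1.   ] q6 -0.35 t 8.72
total [-0.0005  0.0006  0.0008] n 1 row [-0.0005  0.0006  0.0008] turn -0.001 rows 1
```

```bash
python3 -m pendant '0 0 0.0013 0;0 0 0 0;0 0 0 0'; python3 -m pendant '0 0 0 0;0 0 0 0;0 0 0 0;0 0 -0.03 0;0 0 -0.05 0;0 0 -0.05 0;0 0 -0.05 0;0 0 -0.03 0;0 0 0 0' 0.085; python3 go.py .544 -.4 .25 130
```

```text
time: 9.1
position: [0.601, -0.0701, 0.0404]
eef_rot: [0.0, -0.654, 0.756, -0.0]
contact_force: [-0.2, 0.9, 0.3]
finger_gap: 0.0575
grasp_force: 25.0
time: 10.22
position: [0.602, -0.0701, 0.2533]
eef_rot: [0.002, -0.655, 0.756, -0.002]
contact_force: [0.4, 0.6, -0.5]
finger_gap: 0.0847
grasp_force: 0.0
pos [ 0.602  -0.0701  0.2533] psi 171.76 tilt [-0.001 -0.005 -1.   ] q6 -0.35 t 10.22
total [0.3348 0.0102 0.0029] n 7 row [0.0478 0.0015 0.0004] turn 0.729 rows 5
```

```bash
python3 -m pendant '0.0478 0.0015 0 0;0.0478 0.0015 0 0;0.0478 0.0015 0 0;0.0478 0.0015 0 0;0.0478 0.0015 0 0;0.0478 0.0015 0 0;0.0478 0.0015 0 0;0 0 0 0.146;0 0 0 0.146;0 0 0 0.146;0 0 0 0.146;0 0 0 0.146;0 0 0 0;0 0 0 0' 0.07; python3 w.py w3 small_cup;python3 go.py .544 -.4 .25 130
```

```text
time: 11.98
position: [0.5421, -0.3997, 0.2495]
eef_rot: [-0.0, -0.343, 0.939, 0.0]
contact_force: [-0.5, 0.6, -0.1]
finger_gap: 0.0695
grasp_force: 0.0
cam [ 0.491 -0.442  0.398] fx 290.7 axis [ 0.193  0.163 -0.968]
small_cup 0.98 1117 uv 236 234 218 254 215 253 ztop 0.042 topband rect [ 609. -419.] [95.3 45.6] 39.6 rgb [179.  31.  21.]
small_cup 0.64 1100 uv 280 189 262 299 170 207 ztop 0.0419 topband rect [ 542.1 -399.1] [45.2 46.5] 45.8 rgb [181.  153.5 126. ]
pos [ 0.5422 -0.3997  0.2498] psi 130.04 tilt [ 0.  0. -1.] q6 -0.53 t 12.07
total [-0.0012 -0.0014 -0.0002] n 1 row [-0.0012 -0.0014 -0.0002] turn 0.001 rows 1
```

View pics/w3.png

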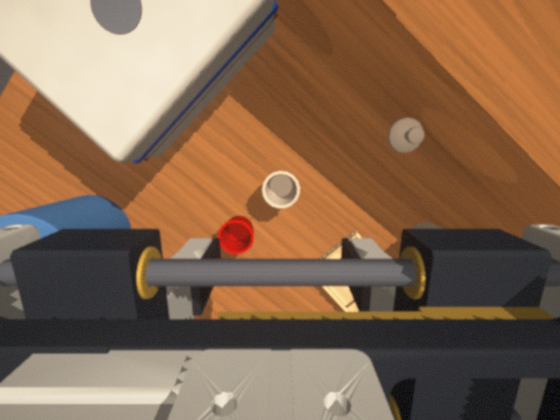

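The cream cup is at pixel (280,189) and the red one at (236,234), off the finger line. Before going down I'll check that the book stack is clear of the gripper body.

```bash
python3 - <<'E'
from h import *
D=np.load("w.npz");T0=np.load("top.npz")
a=np.radians(130);u=np.array([np.cos(a),np.sin(a)])
for W in (D["W"],T0["W"]):
    p=W.reshape(-1,3); p=p[(p[:,2]>.06)&(p[:,2]<.3)]; r=p[:,:2]-[.542,-.4]
    A=abs(r@u);B=abs(r@[-u[1],u[0]]); m=(np.hypot(*r.T)<.3)&(p[:,1]<-.42)
    print(m.sum(), ((A<.12)&(B<.07)&m).sum(), p[m][np.argsort(np.maximum(A[m]-.097,B[m]-.039))[:3]].round(3))
E
```

```text
32221 1709 [[ 0.567 -0.429  0.287]
 [ 0.566 -0.428  0.286]
 [ 0.566 -0.429  0.294]]
7978 0 [[ 0.571 -0.54   0.064]
 [ 0.57  -0.539  0.07 ]
 [ 0.571 -0.54   0.099]]
```

```bash
python3 -m pendant '0 0 0.05 0;0 0 0.05 0;0 0 0.05 0;0 0 0.045 0;0 0 0.0295 0;0 0 0 0;0 0 0 0'; python3 -m pendant '0 0 0 0;0 0 0 0;0 0 0 0;0 0 0 0;0 0 0 0;0 0 0 0;0 0 0 0' 0.03 15;  python3 -m pendant '0 0 -0.03 0;0 0 -0.05 0;0 0 -0.05 0;0 0 -0.03 0;0 0 0 0;0 0 0 0'; python3 go.py .5765 -.2377 .185 -8.2
```

```text
time: 12.95
position: [0.5432, -0.4002, 0.027]
eef_rot: [0.0, -0.342, 0.94, -0.001]
contact_force: [0.6, 0.2, 0.3]
finger_gap: 0.0696
grasp_force: 0.0
time: 13.82
position: [0.5427, -0.3999, 0.0265]
eef_rot: [0.0, -0.342, 0.94, -0.0]
contact_force: [-1.4, 2.2, 6.0]
finger_gap: 0.0465
grasp_force: 15.0
time: 14.58
position: [0.5418, -0.3994, 0.1847]
eef_rot: [-0.0, -0.341, 0.94, 0.001]
contact_force: [0.1, 0.6, -1.3]
finger_gap: 0.0465
grasp_force: 15.0
pos [ 0.5418 -0.3994  0.1847] psi 129.91 tilt [ 0.     0.001 -1.   ] q6 -0.53 t 14.57
total [-0.1303  0.1017 -0.0002] n 4 row [-0.0326  0.0254 -0.0001] turn -0.731 rows 5
```

```bash
python3 -m pendant '-0.0326 0.0254 0 0;-0.0326 0.0254 0 0;-0.0326 0.0254 0 0;-0.0326 0.0254 0 0;0 0 0 -0.146;0 0 0 -0.146;0 0 0 -0.146;0 0 0 -0.146;0 0 0 -0.146;0 0 0 0;0 0 0 0'; python3 go.py .5765 -.2377 .032 -8.2
```

```text
time: 15.95
position: [0.5767, -0.2381, 0.1847]
eef_rot: [-0.001, -0.653, 0.757, 0.001]
contact_force: [0.8, 0.7, -0.9]
finger_gap: 0.0465
grasp_force: 15.0
pos [ 0.5767 -0.2381  0.1847] psi 171.56 tilt [-0.     0.002 -1.   ] q6 -0.07 t 15.95
total [-0.0003  0.      0.1527] n 3 row [-0.0001  0.      0.0509] turn -0.004 rows 1
```

```bash
python3 -m pendant '0 0 0.05 0;0 0 0.05 0;0 0 0.03 0;0 0 0.02 0;0 0 0 0;0 0 0 0;0 0 0 0'; python3 go.py .5765 -.2377 .032 -8.2
```

```text
time: 16.82
position: [0.5778, -0.2383, 0.0368]
eef_rot: [0.001, -0.654, 0.756, -0.001]
contact_force: [-0.9, -0.1, -1.4]
finger_gap: 0.0469
grasp_force: 15.0
pos [ 0.5778 -0.2383  0.0368] psi 171.73 tilt [-0.    -0.002 -1.   ] q6 -0.07 t 16.82
total [-0.0004  0.0014  0.0048] n 1 row [-0.0004  0.0014  0.0048] turn -0.001 rows 1
```

```bash
python3 -m pendant '0 0.0005 0.004 0;0 0 0 0;0 0 0 0;0 0 0 0'; python3 -m pendant '0 0 0 0;0 0 0 0;0 0 0 0;0 0 -0.03 0;0 0 -0.05 0;0 0 -0.05 0;0 0 -0.05 0;0 0 -0.035 0;0 0 0 0;0 0 0 0' 0.066; python3 go.py .545 .398 .25 -8.2; python3 go.py .545 .398 .25 14
```

```text
time: 17.32
position: [0.5767, -0.2381, 0.0318]
eef_rot: [0.0, -0.654, 0.756, -0.0]
contact_force: [0.1, 0.7, -1.2]
finger_gap: 0.0466
grasp_force: 15.0
time: 18.58
position: [0.5762, -0.2379, 0.2462]
eef_rot: [0.0, -0.654, 0.756, 0.0]
contact_force: [-0.3, 0.8, 0.6]
finger_gap: 0.0663
grasp_force: 0.0
pos [ 0.5762 -0.2379  0.2462] psi 171.74 tilt [-0.  0. -1.] q6 -0.06 t 18.57
total [-0.6248  0.1223 -0.0035] n 12 row [-0.0521  0.0102 -0.0003] turn -0.001 rows 1
pos [ 0.5762 -0.2379  0.2462] psi 171.74 tilt [-0.  0. -1.] q6 -0.06 t 18.57
total [-0.6248  0.1223 -0.0035] n 12 row [-0.0521  0.0102 -0.0003] turn -0.388 rows 3
```

```bash
python3 -m pendant '-0.052 0.0102 0 0;-0.052 0.0102 0 0;-0.052 0.0102 0 0;-0.052 0.0102 0 0;-0.052 0.0102 0 0;-0.052 0.0102 0 0;-0.052 0.0102 0 0;-0.052 0.0102 0 0;-0.052 0.0102 0 0;-0.052 0.0102 0 0;-0.052 0.0102 0 0;-0.052 0.0102 0 0;0 0 0 0.169;0 0 0 0.169;0 0 0 0.169;0 0 0 0.169;0 0 0 0.169;0 0 0 0.169;0 0 0 0.169;0 0 0 0' 0.072;python3 -m pendant '0 0 0 0;0 0 0 0'; python3 w.py w4 dish; python3 go.py .545 .398 .25 104
```

```text
time: 21.08
position: [0.5447, 0.3966, 0.245]
eef_rot: [-0.001, -0.122, 0.993, -0.001]
contact_force: [-0.2, -0.1, 0.3]
finger_gap: 0.0719
grasp_force: 0.0
time: 21.32
position: [0.545, 0.3969, 0.2463]
eef_rot: [-0.0, -0.123, 0.992, -0.0]
contact_force: [-0.4, 0.7, 0.2]
finger_gap: 0.0717
grasp_force: 0.0
cam [0.48  0.381 0.394] fx 290.7 axis [ 0.245  0.061 -0.967]
dish 0.88 1995 uv 281 186 259 303 164 209 ztop 0.0321 topband rect [544.7 398.6] [55.6 55.5] 14.5 rgb [242. 219. 181.]
dish 0.71 766 uv 260 284 238 285 248 307 ztop 0.3151 topband rect [519.1 385.6] [ 7.4 12.6] 13.3 rgb [188.  36.  27.]
dish 0.7 2523 uv 318 107 290 346 78 136 ztop 0.0319 topband rect [440.3 417.7] [56.2 56.2] 26.6 rgb [169.  30.  22.]
pos [0.545  0.397  0.2465] psi 104.04 tilt [ 0. -0. -1.] q6 -2.24 t 21.43
total [-0.0003  0.001  -0.0035] n 1 row [-0.0003  0.001  -0.0035] turn 0.001 rows 1
```

View pics/w4.png

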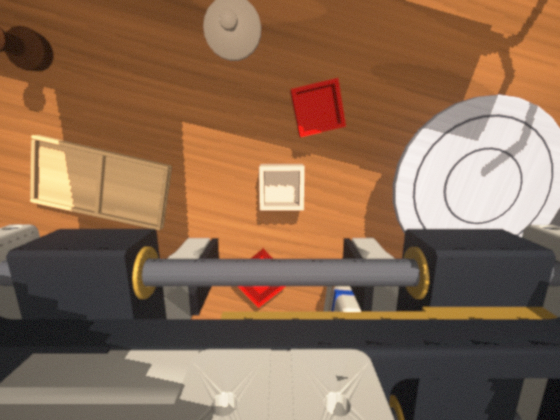

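The cream dish sits at pixel (281,186), square to the fingers, with no neighbour on the finger line.

```bash
python3 -m pendant '0 0.0015 0.05 -0.008;0 0 0.05 0;0 0 0.05 0;0 0 0.045 0;0 0 0.03 0;0 0 0 0;0 0 0 0'; python3 -m pendant '0 0 0 0;0 0 0 0;0 0 0 0;0 0 0 0;0 0 0 0;0 0 0 0;0 0 0 0' 0.04 20;  python3 -m pendant '0 0 -0.03 0;0 0 -0.05 0;0 0 -0.05 0;0 0 -0.03 0;0 0 0 0;0 0 0 0'; python3 go.py .5886 -.1536 .185 -8.2
```

```text
time: 22.3
position: [0.5454, 0.3992, 0.023]
eef_rot: [0.001, -0.126, 0.992, 0.0]
contact_force: [0.6, 0.0, 1.2]
finger_gap: 0.0721
grasp_force: 0.0
time: 23.18
position: [0.5451, 0.3989, 0.0231]
eef_rot: [0.001, -0.126, 0.992, 0.0]
contact_force: [-2.1, 0.2, 6.8]
finger_gap: 0.0564
grasp_force: 20.0
time: 23.92
position: [0.5441, 0.3981, 0.1808]
eef_rot: [-0.001, -0.125, 0.992, -0.0]
contact_force: [-0.3, 0.1, -1.7]
finger_gap: 0.0557
grasp_force: 20.0
pos [0.5441 0.3981 0.1808] psi 104.41 tilt [ 0.001 -0.    -1.   ] q6 -2.24 t 23.93
total [ 0.0942 -0.5454 -0.004 ] n 11 row [ 0.0086 -0.0496 -0.0004] turn -1.176 rows 7
```

```bash
python3 -m pendant '0.0086 -0.0496 0 0;0.0086 -0.0496 0 0;0.0086 -0.0496 0 0;0.0086 -0.0496 0 0;0.0086 -0.0496 0 0;0.0086 -0.0496 0 0;0.0086 -0.0496 0 0;0.0086 -0.0496 0 0;0.0086 -0.0496 0 0;0.0086 -0.0496 0 0;0.0086 -0.0496 0 0;0 0 0 -0.168;0 0 0 -0.168;0 0 0 -0.168;0 0 0 -0.168;0 0 0 -0.168;0 0 0 -0.168;0 0 0 -0.168;0 0 0 0;0 0 0 0'; python3 go.py .5886 -.1536 .0281 -8.2
```

```text
time: 26.42
position: [0.5886, -0.1535, 0.1808]
eef_rot: [-0.001, -0.653, 0.757, 0.0]
contact_force: [-0.2, -0.7, -1.3]
finger_gap: 0.0559
grasp_force: 20.0
pos [ 0.5886 -0.1535  0.1808] psi 171.59 tilt [ 0.     0.001 -1.   ] q6 -0.21 t 26.43
total [ 1.000e-04 -2.000e-04  1.527e-01] n 3 row [ 0.     -0.0001  0.0509] turn -0.004 rows 1
```

```bash
python3 -m pendant '0 0 0.05 -0.004;0 0 0.05 0;0 0 0.03 0;0 0 0.02 0;0 0 0 0;0 0 0 0;0 0 0 0;0 0 0 0'; python3 go.py .5886 -.1536 .0281 -8.2
```

```text
time: 27.42
position: [0.5893, -0.1535, 0.0324]
eef_rot: [0.0, -0.656, 0.755, -0.0]
contact_force: [-0.4, 0.1, -1.3]
finger_gap: 0.0558
grasp_force: 20.0
pos [ 0.5893 -0.1535  0.0324] psi 172.02 tilt [-0.    -0.001 -1.   ] q6 -0.2 t 27.43
total [0.0002 0.0007 0.0043] n 1 row [0.0002 0.0007 0.0043] turn 0.004 rows 1
```

```bash
python3 -m pendant '0 0.0005 0.0038 0;0 0 0 0;0 0 0 0;0 0 0 0'; python3 -m pendant '0 0 0 0;0 0 0 0;0 0 0 0;0 0 -0.03 0;0 0 -0.05 0;0 0 -0.05 0;0 0 -0.05 0;0 0 -0.035 0;0 0 0 0;0 0 0 0' 0.07; python3 go.py .471 -.192 .26 -8.2
```

```text
time: 27.92
position: [0.5884, -0.1535, 0.0278]
eef_rot: [-0.0, -0.656, 0.755, 0.0]
contact_force: [-0.5, 0.1, -0.9]
finger_gap: 0.0559
grasp_force: 20.0
time: 29.18
position: [0.5881, -0.1533, 0.2424]
eef_rot: [-0.0, -0.656, 0.755, 0.0]
contact_force: [0.2, 1.3, -1.3]
finger_gap: 0.0702
grasp_force: 0.0
pos [ 0.5881 -0.1533  0.2424] psi 172.02 tilt [-0.  0. -1.] q6 -0.2 t 29.18
total [ 0.0546  0.1106 -0.0176] n 3 row [ 0.0182  0.0369 -0.0059] turn 0.004 rows 1
```

```bash
python3 -m pendant '0.0182 0.0369 -0.006 0;0.0182 0.0369 -0.006 0;0.0182 0.0369 -0.006 0;0 0 0 0;0 0 0 0;0 0 0 0' 0.088; python3 w.py w5 tall_cup small_cup dish flask; python3 go.py .471 -.192 .26 -8.2
```

```text
time: 29.92
position: [0.4718, -0.1919, 0.26]
eef_rot: [-0.0, -0.656, 0.754, 0.0]
contact_force: [1.0, 0.1, -0.6]
finger_gap: 0.0875
grasp_force: 0.0
cam [ 0.463 -0.258  0.408] fx 290.7 axis [ 0.035  0.249 -0.968]
tall_cup 0.92 2115 uv 282 191 257 308 166 217 ztop 0.0736 topband rect [ 469.8 -191.4] [59.9 60.2] 83.3 rgb [219. 188. 155.]
small_cup 0.88 1193 uv 192 162 173 213 145 182 ztop 0.0469 topband rect [ 577.1 -237.3] [45.5 45.7] 82.2 rgb [237. 210. 169.]
small_cup 0.76 1995 uv 120 24 94 147 0 50 ztop 0.042 topband rect [ 628.3 -402.7] [45.6 47.1] 35.7 rgb [190.  26.  17.]
dish 0.75 1894 uv 201 221 175 224 201 246 ztop 0.0371 topband rect [ 573.1 -178.9] [109.3  72.7] 57.9 rgb [246. 225. 182.]
flask 0.7 677 uv 202 298 185 221 286 314 ztop 0.0891 topband rect [ 557.7 -119.2] [158.4  18.2] 52.6 rgb [254. 248. 226.]
pos [ 0.4716 -0.192   0.2605] psi 172.06 tilt [ 0.     0.001 -1.   ] q6 -0.14 t 30.18
total [0.0001 0.0006 0.0005] n 1 row [0.0001 0.0006 0.0005] turn 0.004 rows 1
```

View pics/w5.png

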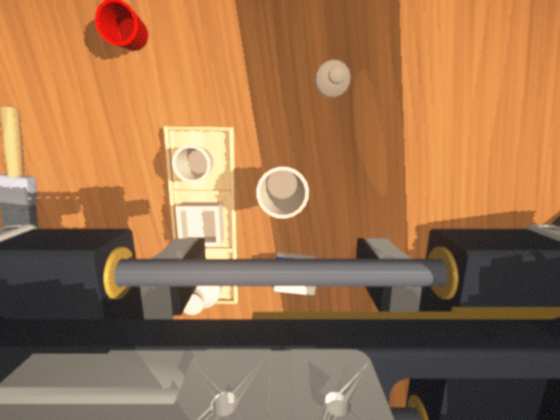

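The picture shows the small cup at pixel (192,162) and the dish at (200,223), both in their bays. The tall cup is at (282,191).

```bash
python3 -m pendant '0 0.0018 0.05 0.004;0 0 0.05 0;0 0 0.05 0;0 0 0.045 0;0 0 0.026 0;0 0 0 0;0 0 0 0' 0.08; python3 -m pendant '0 0 0 0;0 0 0 0;0 0 0 0;0 0 0 0;0 0 0 0;0 0 0 0;0 0 0 0' 0.04 20;  python3 -m pendant '0 0 -0.03 0;0 0 -0.05 0;0 0 -0.05 0;0 0 -0.05 0;0 0 -0.03 0;0 0 0 0;0 0 0 0'; python3 go.py .59 .12 .25 -8.2; python3 go.py .56 .19 .25 1
```

```text
time: 31.05
position: [0.4704, -0.192, 0.0408]
eef_rot: [0.0, -0.655, 0.756, -0.0]
contact_force: [0.1, 0.3, 0.7]
finger_gap: 0.0802
grasp_force: 0.0
time: 31.92
position: [0.4699, -0.1919, 0.0407]
eef_rot: [0.0, -0.655, 0.756, -0.0]
contact_force: [-2.4, 1.5, 6.2]
finger_gap: 0.0608
grasp_force: 20.0
time: 32.8
position: [0.4687, -0.1917, 0.2489]
eef_rot: [-0.0, -0.655, 0.756, 0.001]
contact_force: [1.1, 0.3, -2.4]
finger_gap: 0.06
grasp_force: 20.0
pos [ 0.4687 -0.1917  0.2489] psi 171.79 tilt [-0.001  0.001 -1.   ] q6 -0.14 t 32.8
total [-0.3258 -0.0755 -0.0011] n 7 row [-0.0465 -0.0108 -0.0002] turn -0.0 rows 1
pos [ 0.4687 -0.1917  0.2489] psi 171.79 tilt [-0.001  0.001 -1.   ] q6 -0.14 t 32.8
total [-0.3908 -0.0358 -0.001 ] n 8 row [-0.0488 -0.0045 -0.0001] turn -0.161 rows 1
```

```bash
python3 go.py .54 .23 .25 1; python3 -m pendant '-0.049 -0.001 0 0;-0.049 -0.001 0 0;-0.049 -0.001 0 0;-0.049 -0.001 0 0;-0.049 -0.001 0 0;-0.049 -0.001 0 0;-0.049 -0.001 0 0;-0.049 -0.001 0 0;-0.035 -0.001 0 0;0 0 0 -0.161;0 0 0 0;0 0 0 0;0 0 0 0'; python3 w.py w6 short_tray; python3 go.py .6 .16 .25 1
```

```text
pos [ 0.4687 -0.1917  0.2489] psi 171.79 tilt [-0.001  0.001 -1.   ] q6 -0.14 t 32.8
total [-0.4275 -0.0103 -0.0009] n 8 row [-0.0534 -0.0013 -0.0001] turn -0.161 rows 1
time: 34.42
position: [0.5392, 0.2289, 0.2497]
eef_rot: [0.0, 0.713, -0.702, -0.0]
contact_force: [-0.3, -0.3, -3.0]
finger_gap: 0.06
grasp_force: 20.0
cam [0.541 0.162 0.398] fx 290.7 axis [-0.003  0.251 -0.968]
short_tray 0.61 10109 uv 232 128 193 269 58 201 ztop 0.0156 topband rect [601.9 164.9] [ 90.2 177.7] 1.0 rgb [247. 216. 148.]
pos [0.5393 0.229  0.25  ] psi -179.06 tilt [-0. -0. -1.] q6 -0.72 t 34.52
total [ 0.07   -0.0596 -0.0001] n 2 row [ 0.035  -0.0298 -0.    ] turn -0.001 rows 1
```

View pics/w6.png

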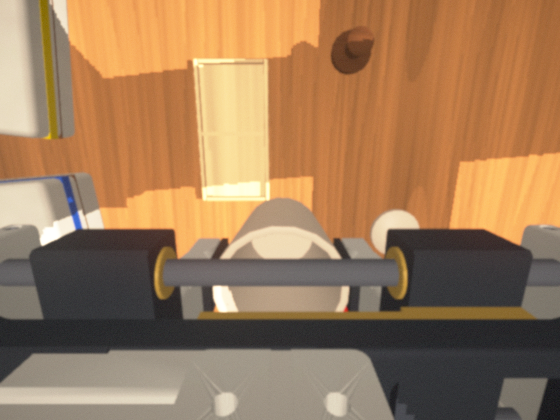

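The two-bay tray is whole in view at pixel (232,128). It measures 90 x 178 mm, with its centre at (602, 164.7) and a yaw of 1°. The tall cup goes in the -y bay at (602.7, 122). I'll check the books' clearance along with the offsets.

```bash
python3 - <<'E'
from h import *
p=np.load("top.npz")["W"].reshape(-1,3); m=(p[:,2]>.05)&(p[:,2]<.4)&(p[:,1]>0)&(p[:,1]<.3)&(p[:,0]>.62); print(p[m].min(0), p[m][p[m][:,0].argmin()])
E
python3 go.py .6027 .122 .0462 1
```

```text
[7.87614433e-01 4.57098142e-04 5.00787495e-02] [0.78761443 0.29132659 0.08844807]
pos [0.5393 0.229  0.25  ] psi -179.06 tilt [-0. -0. -1.] q6 -0.72 t 34.52
total [ 0.1081 -0.0616  0.2037] n 5 row [ 0.0216 -0.0123  0.0407] turn -0.001 rows 1
```

```bash
python3 -m pendant '0.036 -0.0205 0 0;0.036 -0.0205 0 0;0.036 -0.0205 0 0;0 0 0.05 0;0 0 0.05 0;0 0 0.05 0;0 0 0.03 0;0 0 0.018 0;0 0 0 0;0 0 0 0;0 0 0 0;0 0 0 0'; python3 go.py .6027 .122 .0462 1
```

```text
time: 36.02
position: [0.6032, 0.1228, 0.0529]
eef_rot: [-0.001, 0.713, -0.701, 0.0]
contact_force: [0.6, 0.0, -2.4]
finger_gap: 0.0605
grasp_force: 20.0
pos [0.6032 0.1228 0.0529] psi -178.97 tilt [-0.001 -0.002 -1.   ] q6 -0.5 t 36.02
total [0.0008 0.0005 0.0067] n 1 row [0.0008 0.0005 0.0067] turn 0.001 rows 1
```

```bash
python3 -m pendant '0.0007 0.0003 0.0062 0;0 0 0 0;0 0 0 0;0 0 0 0'; python3 -m pendant '0 0 0 0;0 0 0 0;0 0 0 0;0 0 -0.03 0;0 0 -0.05 0;0 0 -0.05 0;0 0 -0.05 0;0 0 -0.035 0;0 0 0 0;0 0 0 0' 0.08; python3 go.py .377 .294 .25 1
```

```text
time: 36.52
position: [0.603, 0.1216, 0.0465]
eef_rot: [-0.0, 0.714, -0.701, 0.0]
contact_force: [-0.6, -2.0, 4.9]
finger_gap: 0.0602
grasp_force: 20.0
time: 37.78
position: [0.602, 0.1219, 0.26]
eef_rot: [0.0, 0.713, -0.701, -0.0]
contact_force: [-0.1, -0.3, -1.9]
finger_gap: 0.0801
grasp_force: 0.0
pos [0.602  0.1219 0.26  ] psi -178.97 tilt [-0.     0.001 -1.   ] q6 -0.5 t 37.77
total [-0.1761  0.2218  0.0102] n 6 row [-0.0294  0.037   0.0017] turn 0.0 rows 1
```

```bash
python3 -m pendant '-0.0294 0.037 0.0016 0;-0.0294 0.037 0.0016 0;-0.0294 0.037 0.0016 0;-0.0294 0.037 0.0016 0;-0.0294 0.037 0.0016 0;-0.0294 0.037 0.0016 0;0 0 0 0;0 0 0 0;0 0 0 0' 0.05; python3 w.py w7 wide_lid tall_cup; python3 go.py .377 .294 .25 1
```

```text
time: 38.9
position: [0.3777, 0.2936, 0.2505]
eef_rot: [0.001, 0.713, -0.701, 0.0]
contact_force: [0.7, -0.2, 0.0]
finger_gap: 0.0498
grasp_force: 0.0
cam [0.379 0.227 0.399] fx 290.7 axis [-0.004  0.251 -0.968]
wide_lid 0.77 1929 uv 281 185 258 306 161 210 ztop 0.0389 topband rect [376.4 295.4] [17.8 18.1] 0.9 rgb [226. 197. 164.]
tall_cup 0.84 4351 uv 69 27 21 117 0 60 ztop 0.0788 topband rect [602.6 127.3] [61.8 45.3] 0.6 rgb [130. 110.  90.]
pos [0.3778 0.2936 0.2508] psi -179.05 tilt [ 0.001  0.    -1.   ] q6 -1.06 t 39.05
total [-0.0004  0.0008  0.0008] n 1 row [-0.0004  0.0008  0.0008] turn -0.001 rows 1
```

View pics/w7.png

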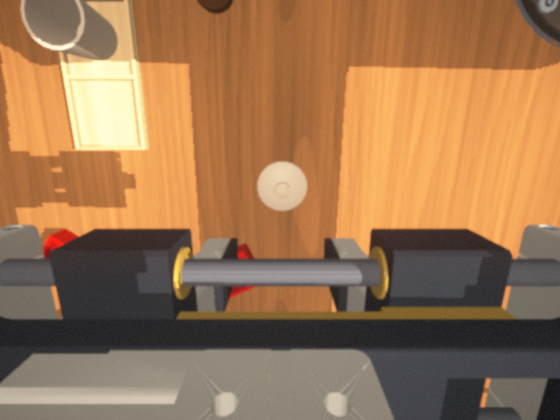

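The tall cup stands in its bay at the top left (69,27). The wide lid is directly under the gripper at (281,185), with its knob at (282,189).

```bash
python3 -m pendant '-0.0018 0.0014 0.05 0;0 0 0.05 0;0 0 0.05 0;0 0 0.045 0;0 0 0.0285 0;0 0 0 0;0 0 0 0;0 0 0 0'; python3 -m pendant '0 0 0 0;0 0 0 0;0 0 0 0;0 0 0 0;0 0 0 0;0 0 0 0;0 0 0 0;0 0 0 0' 0.008 20;  python3 -m pendant '0 0 -0.03 0;0 0 -0.05 0;0 0 -0.05 0;0 0 -0.03 0;0 0 0 0;0 0 0 0;0 0 0 0'; python3 go.py .6013 .2072 .185 1
```

```text
time: 40.05
position: [0.3764, 0.2967, 0.0289]
eef_rot: [-0.001, 0.713, -0.701, -0.0]
contact_force: [0.1, -0.1, 0.7]
finger_gap: 0.0497
grasp_force: 0.0
time: 41.05
position: [0.3759, 0.2961, 0.0276]
eef_rot: [-0.0, 0.713, -0.701, 0.0]
contact_force: [-2.5, 0.1, 4.4]
finger_gap: 0.0191
grasp_force: 20.0
time: 41.92
position: [0.3754, 0.2954, 0.1862]
eef_rot: [0.001, 0.713, -0.701, 0.0]
contact_force: [-0.2, 0.1, -0.6]
finger_gap: 0.0187
grasp_force: 20.0
pos [0.3754 0.2954 0.1862] psi -178.98 tilt [ 0.002  0.001 -1.   ] q6 -1.06 t 41.92
total [ 0.0922 -0.2243  0.0011] n 5 row [ 0.0184 -0.0449  0.0002] turn 0.0 rows 1
```

```bash
python3 -m pendant '0.0184 -0.0449 0 0;0.0184 -0.0449 0 0;0.0184 -0.0449 0 0;0.0184 -0.0449 0 0;0.0184 -0.0449 0 0;0 0 0 0;0 0 0.05 0;0 0 0.05 0;0 0 0.03 0;0 0 0.015 0;0 0 0 0;0 0 0 0;0 0 0 0'; python3 go.py .6013 .2072 .0325 1
```

```text
time: 43.55
position: [0.6027, 0.2086, 0.0441]
eef_rot: [-0.001, 0.714, -0.701, 0.0]
contact_force: [0.0, 0.1, 0.0]
finger_gap: 0.0184
grasp_force: 20.0
pos [0.6027 0.2086 0.0441] psi -178.96 tilt [-0.001 -0.002 -1.   ] q6 -0.62 t 43.55
total [0.0014 0.0015 0.0116] n 1 row [0.0014 0.0015 0.0116] turn 0.001 rows 1
```

```bash
python3 -m pendant '0.0008 0.0008 0.0105 0;0 0 0 0;0 0 0 0;0 0 0 0;0 0 0 0'; python3 go.py .6013 .2072 .0325 1
```

```text
time: 44.18
position: [0.6013, 0.2073, 0.0322]
eef_rot: [-0.0, 0.713, -0.701, 0.0]
contact_force: [0.8, 0.4, 0.4]
finger_gap: 0.019
grasp_force: 20.0
pos [0.6013 0.2073 0.0322] psi -178.97 tilt [-0. -0. -1.] q6 -0.62 t 44.17
total [ 0.0001  0.0001 -0.0003] n 1 row [ 0.0001  0.0001 -0.0003] turn 0.001 rows 1
```

```bash
python3 -m pendant '0 0 0 0;0 0 0 0;0 0 0 0;0 0 -0.03 0;0 0 -0.05 0;0 0 -0.05 0;0 0 -0.05 0;0 0 -0.04 0;0 0.04 0 0;0 0 0 0;0 0 0 0' 0.045; python3 w.py w8 short_tray wide_lid tall_cup long_tray dish small_cup; python3 go.py .6 -.05 .25 1
python3 - <<'E'
from h import *
a,_=manip.read_camera("top"); b,_=manip.read_camera("scene")
c=np.hstack([cv2.resize(a[100:260,100:440],None,fx=1.15,fy=1.15),cv2.resize(b[100:420,150:400],None,fx=.575,fy=.575)[:184]]) if 0 else None
A=cv2.resize(a[110:270,110:450],(680,320)); B=cv2.resize(b[110:330,170:410],(302,277))
w=cv2.imread("pics/w8.png")[:230,:,::-1]
B=cv2.resize(b[100:400,150:400],(233,280)); w=cv2.resize(w,(447,184))
C=np.zeros((600,680,3),np.uint8); C[:320]=A; C[320:,:233]=B; C[320:504,233:]=w; save("final",C)
E
```

```text
time: 45.55
position: [0.5612, 0.2066, 0.2522]
eef_rot: [-0.0, 0.714, -0.701, 0.0]
contact_force: [-0.3, -0.2, -0.3]
finger_gap: 0.045
grasp_force: 0.0
cam [0.563 0.14  0.4  ] fx 290.7 axis [-0.003  0.252 -0.968]
short_tray 0.73 4688 uv 255 149 213 286 79 215 ztop 0.0159 topband rect [602.8 162.3] [ 92.7 175.3] 0.0 rgb [249. 221. 155.]
wide_lid 0.82 1976 uv 250 184 226 275 160 209 ztop 0.0439 topband rect [601.9 206.9] [18.9 19.1] 35.6 rgb [245. 225. 189.]
tall_cup 0.97 2741 uv 242 111 215 271 82 142 ztop 0.0787 topband rect [603.5 119.1] [59.6 60.4] 0.5 rgb [236. 211. 172.]
pos [0.5615 0.2064 0.2516] psi -178.99 tilt [ 0.001  0.001 -1.   ] q6 -0.66 t 45.9
total [ 0.2571 -0.034   0.0017] n 5 row [ 0.0514 -0.0068  0.0003] turn 0.0 rows 1
```

View pics/final.png

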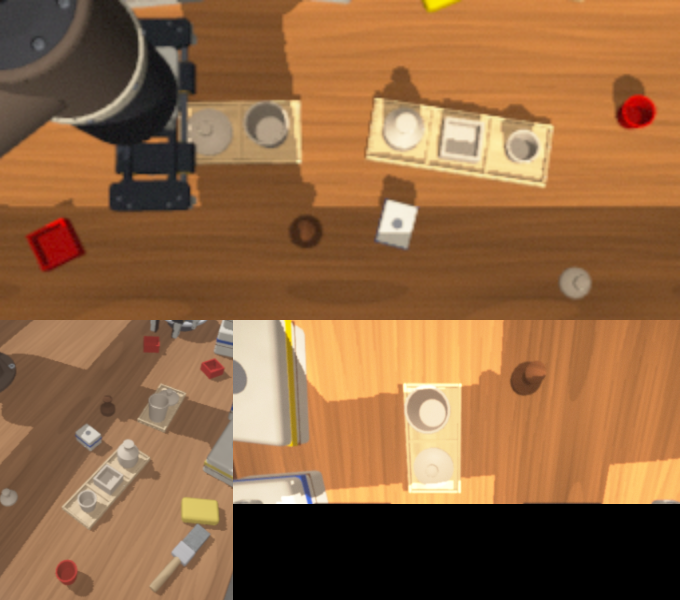

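The composite shows all five pieces upright in their bays: flask (403,129), dish (461,139) and small cup (522,147) in the long tray, tall cup and wide lid in the short tray. The small lid and the red pieces haven't moved. The measured offsets are about 2 mm, so I'm handing in.

```bash
python3 -c "
from plant import manip
print(manip.close_job())"
```

```text
the job is handed in; nothing more can be done
None
```

Both kits are placed and the job is handed in at about 46 s of the 120 s limit: flask, dish and small cup in the three-bay tray, tall cup and wide lid in the two-bay tray, all upright near the middle of their bays (about 2 mm off where re-measured; flask and dish checked by picture only), with the small lid and red look-alikes left alone.

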